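# Snap a controller board onto its standoffs

## Robot

A 6-joint arm with a two-finger parallel gripper is mounted at the origin on the work surface. World frame = base frame: x ahead of the robot, y to its left, z up, the work surface at z = 0. Lengths are in mm, angles in rad, forces in N, time in s.
With the tool pointing down it reaches from about 275 to 775 mm from the base axis. Payload 14.6 kg.
Tool frame: the origin (TCP) lies midway between the tips of the shut fingers; the grasp point (between the pads) lies 19 mm behind it; z points along the fingers, y is the line along which they close (so a half turn about z gives the same grasp; the last joint's range is limited). The gripper opens to 85 mm and grips with 20 to 120 N. Pads are 22 mm wide; open, the fingers measure 114 mm over their backs; the gripper's body (76 mm by 85 mm) begins 54 mm behind the grasp point. The pads swing forward as they close: fully open they stand 13 mm farther back than shut.
Start: joints at [1.075, 0.263, -0.048, 1.259, 0, 1.415], TCP at [175.481, 494.808, 204.678] pointing down, gripper open.
Joint ranges: [-2.65, 2.65], [-0.89, 1.7], [-1.18, 1.37], [-2.13, 2.11], [-1.35, 1.29], [-3.14, 3.14]. Speed limits (rad/s): [1.89, 1.89, 2.57, 2.79, 3.14, 3.14].

## Interface

Orientations are given as a 3x3 rotation matrix whose columns are the frame's x, y, z axes.
In Python, from bench import ctrl gives the robot as it stands.
- The arm moves only by the tool drive_tool, never from a script. Its argument "commands" is one flat list of numbers, 7 for each row, row after row: the turn, a rotation vector about the world's x, y, z in rad, then the shift along the world's x, y, z in m, then the opening in per cent of the stroke, from 0 (shut) to 100 (fully open). A call has 1 to 8 rows; each row shifts and turns the commanded pose from where the row before left it; what a row does not reach is not made up. A row lasts 1/10 s, in which the tool goes at most 50 mm and 8.59 degrees, less where a joint would pass 70% of its speed; a pose out of reach is approached as far as the arm can. A call is refused whole if a number of a shift passes 0.05 or a number of a turn 0.15, either way. A call with a gripper value outside its range is refused whole. The fingers move at their own pace and stop on an object; "force" is the grip in N (left out, the last holds). Time passes only in rows, so rows that do not move let the fingers close. It gives the time, the measured TCP pose, the force, the opening and the grip force at its end, in the units of the state.
- ctrl.observe(): the state, without advancing time (a new reading comes with each control period).
- ctrl.grab_frame(name): name is "side" or "top"; returns the picture (420x560x3 uint8, blue, green, red); there is no depth.
- ctrl.calibration(name): a dict with "fx", "fy", "cx", "cy" (pixels), "k1" (the pictures are not rectified: a ray, as slopes to the right and down, at radius r is drawn at 1 + k1 r^2 times it, then the intrinsics apply), "world_to_cam" (4x4, takes a point from world to camera coordinates). Camera axes: x right, y down, z forward; pixel columns grow to the right and rows downward; lengths in mm; the calibration is good to about 2 mm. A picture is of the moment at which its call begins. calibration takes no time and is no camera call.
- ctrl.close_job(): hands the job in; it is judged then, once.
The state is a dict: "time_s": time; "qpos": joint angles; "qvel": joint speeds; "effort": joint torques, N m; "tcp_pos": TCP position; "tool_rot": TCP orientation; "force": force on the tool from outside, world axes, zero at the start; "wrist_torque": the same for the moment, N m; "finger_gap": opening from 0.0 (shut) to 1.0 (fully open); "gripper_force": force on a finger pad.
Only numpy, scipy, OpenCV 4.12 (cv2) and the standard library are available. Lean on these libraries where they do the work, as an engineer would, in place of code of your own. Each camera call takes 0.05 s, during which the arm holds its last target. There are 200 camera calls.

## Task

Fit the circuit board into the housing base: lift it off the rubber pad, set it on the four barbed standoffs with its terminal block at the end of the housing that has the cable opening, and press it down until every one of the four posts has clicked through and the board sits fully home. Do not drop the board, leave the bin, screwdriver and jar where they are, and let go at the end.

Things in the scene. Friction and masses are not known exactly. Their poses are not given: they have to be found in the camera images.
- tray: Open dark steel housing base, fixed to the bench, 190 x 150 mm, long along its x; floor 4 mm thick, walls 3 mm thick, 18 mm high. The short wall at its +x end has an 80 mm wide cable opening with a flat tongue jutting out 22 mm; the other walls are whole. Origin: centre of its underside, on the bench; z up. Four white nylon snap standoffs stand on its floor, one near each corner.
- board: Dark green circuit board, 150 x 110 x 4 mm, long along its x, 0.2 to 0.35 kg, lying loose, face up, on a black rubber pad 170 x 130 x 10 mm (fixed). Origin: centre of its underside; z up. Four 10 mm through holes, 15 mm in from the edges. Its face is bare, free to press on, along both long sides between the holes, 28 mm or more from its middle line: for instance at x = +-36, y = +-42 mm.
- heat_sink (a point): Centre of the top of the finned aluminium heat sink, 60 mm (board's x) by 44 mm (board's y), fixed firmly at the middle of the board; top 34 mm above the board's underside, 30 mm above its face. The place to grip, across its 44 mm. Axes are the board's.
- terminal_block (a point): Centre of the top of the grey terminal block, 16 x 52 mm, at the board's +x end (x = 64, y = 0 mm), 18 mm above the board's underside. At the other end stand three black capacitors 14 mm across (x = -52, y = -16, 0, 16 mm; tops 20 mm above the underside).
- hole_1 (a point): Centre of the board's hole at its +x, +y corner (x = 60, y = 40 mm in the board's frame), at the underside; its axes are the board's.
- hole_2 (a point): Centre of the board's hole at its +x, -y corner (x = 60, y = -40 mm in the board's frame), at the underside; its axes are the board's.
- hole_3 (a point): Centre of the board's hole at its -x, -y corner (x = -60, y = -40 mm in the board's frame), at the underside; its axes are the board's.
- hole_4 (a point): Centre of the board's hole at its -x, +y corner (x = -60, y = 40 mm in the board's frame), at the underside; its axes are the board's.
- post_1 (a point): Centre of the flat shoulder of the tray's standoff at the +x, +y corner (x = 60, y = 40 mm in the tray's frame), 20 mm above the bench. hole_1 belongs on it. All four standoffs are alike: a foot 16 mm across up to the shoulder, a neck 8 mm across (1 mm play in the hole), then an arrowhead of two sprung barbs, 14 mm across at its widest, and a tip 21 mm above the shoulder.
- post_2 (a point): Centre of the flat shoulder of the tray's standoff at the +x, -y corner (x = 60, y = -40 mm in the tray's frame), 20 mm above the bench. hole_2 belongs on it. A board laid level on the four arrowheads rests loosely there, its underside about 9 to 11 mm above the shoulders.
- post_3 (a point): Centre of the flat shoulder of the tray's standoff at the -x, -y corner (x = -60, y = -40 mm in the tray's frame), 20 mm above the bench. hole_3 belongs on it. About 10 to 18 N down at a post squeezes its barbs in and the board snaps down, underside on the shoulder, barbs spread over its face.
- post_4 (a point): Centre of the flat shoulder of the tray's standoff at the -x, +y corner (x = -60, y = 40 mm in the tray's frame), 20 mm above the bench. hole_4 belongs on it. Once seated, the arrowhead and tip stand 17 mm proud of the board's face.
- blue_bin: Open blue plastic bin, 110 x 150 x 70 mm, loose on the bench; origin centre of its underside. Not part of the job.
- screwdriver: Screwdriver lying on the bench beyond the work; not part of the job.
- jar: Capped clear jar, 60 mm across and 75 mm high, loose on the bench; origin centre of its underside. Not part of the job.

How it is judged:
By the outcome, as a careful person would: the job done as asked, in the order asked, and still so for the second after the job is handed in, with the robot touching nothing.
It also fails if it takes over 62 s, if anything falls off the work surface, if the arm or the gripper's body presses on something with over 40 N, if the wrist force passes 120 N, or if a joint passes its speed limit or range.

## Working session

There is one attempt and no reset: what is moved stays moved. The work goes in short steps, Python scripts to look and compute and a tool call to move; the robot and the scene stay as the last step left them, time stands still between calls to the robot, and variables do not carry over. Pictures are saved under pics/ and viewed, at most 11 in all, crops included, and the job is handed in when it is done.

Besides the shell and the picture viewer there is one more tool, called after "Request:" as a command line: name --argument value ..., lists and objects as JSON in quotes. drive_tool: Moves the arm, as the interface text tells. Its arguments: {"type":"object","properties":{"commands":{"type":"array"},"force":{"type":"number"}},"required":["commands"]}

```bash
mkdir -p pics
python3 - <<'E'
from bench import ctrl
import cv2
for n in("top","side"):
    cv2.imwrite(f"pics/{n}0.png",cv2.resize(ctrl.grab_frame(n),(800,600),interpolation=cv2.INTER_CUBIC))
    c=ctrl.calibration(n);print(n,c)
s=ctrl.observe();print(s)
E
```

```text
top {'fx': 483.19211658160134, 'fy': 483.19211658160134, 'cx': 275.9943717137638, 'cy': 213.98582704535266, 'k1': -0.1159423765823288, 'world_to_cam': array([[-3.08804383e-05, -9.99975077e-01, -7.05998967e-03,
         9.82177416e+00],
       [-9.90101844e-01,  1.02144895e-03, -1.40347049e-01,
         6.18048332e+02],
       [ 1.40350763e-01,  6.98577482e-03, -9.90077200e-01,
         1.23290332e+03],
       [ 0.00000000e+00,  0.00000000e+00,  0.00000000e+00,
         1.00000000e+00]])}
side {'fx': 478.6423505665044, 'fy': 478.6423505665044, 'cx': 273.75857790954683, 'cy': 206.56753371402667, 'k1': 0.05149817661146248, 'world_to_cam': array([[ 9.46011397e-01, -3.23778938e-01, -1.51537367e-02,
        -6.14993316e+02],
       [-2.47848785e-01, -6.92448454e-01, -6.77558941e-01,
         2.00210816e+02],
       [ 2.08886133e-01,  6.44734315e-01, -7.35312346e-01,
         1.34428342e+03],
       [ 0.00000000e+00,  0.00000000e+00,  0.00000000e+00,
         1.00000000e+00]])}
{'time_s': 0.1, 'qpos': array([ 1.07469515e+00,  2.63503642e-01, -4.88514685e-02,  1.25936821e+00,
       -3.43507003e-05,  1.41550358e+00]), 'qvel': array([-0.00083777, -0.0009533 ,  0.00276208, -0.0003933 ,  0.00123017,
       -0.00017442]), 'effort': array([ 3.59609163e-03, -6.38575459e+01,  3.85063970e+01,  9.94734582e-03,
       -9.58178680e-05, -1.95873594e-05]), 'tcp_pos': array([175.37298229, 494.57984891, 204.26645714]), 'tool_rot': array([[-9.42484739e-01,  3.34248931e-01, -4.11041638e-04],
       [ 3.34249165e-01,  9.42484379e-01, -8.31594430e-04],
       [ 1.09440774e-04, -9.21155383e-04, -9.99999570e-01]]), 'force': array([-0.58390163, -0.10177448, -0.38786681]), 'wrist_torque': array([-0.02123251, -0.03728331, -0.02895053]), 'gripper_force': 0.0, 'finger_gap': 0.9992416940112905}
```

View pics/top0.png

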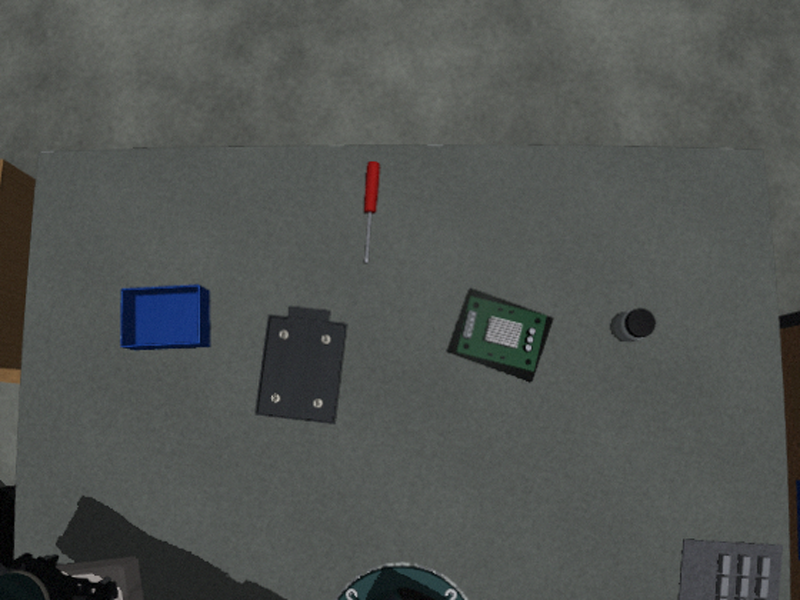

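View pics/side0.png

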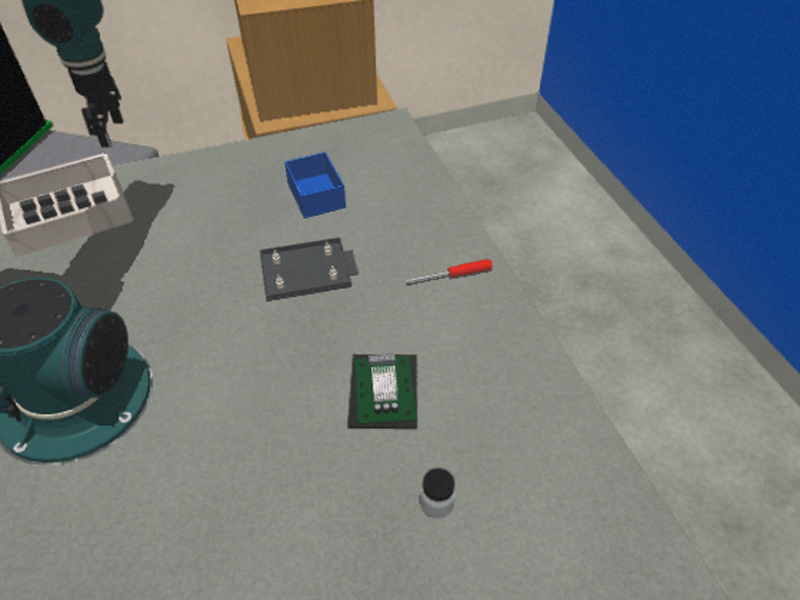

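Run:
```python
from bench import ctrl
import cv2,numpy as np
t=ctrl.grab_frame("top");s=ctrl.grab_frame("side")
def cr(im,x,y,w,h,k):
    return cv2.resize(im[y:y+h,x:x+w],(w*k,h*k),interpolation=cv2.INTER_CUBIC)
a=np.hstack([cr(t,174,210,80,100,5),cr(t,308,190,80,100,5)]);a=cv2.convertScaleAbs(a,alpha=1.6)
cv2.imwrite("pics/t1.png",a)
a=np.hstack([cr(s,178,160,80,80,5),cr(s,230,236,80,80,5)]);a=cv2.convertScaleAbs(a,alpha=1.6)
cv2.imwrite("pics/s1.png",a)
```

```text
(no output)
```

View pics/t1.png

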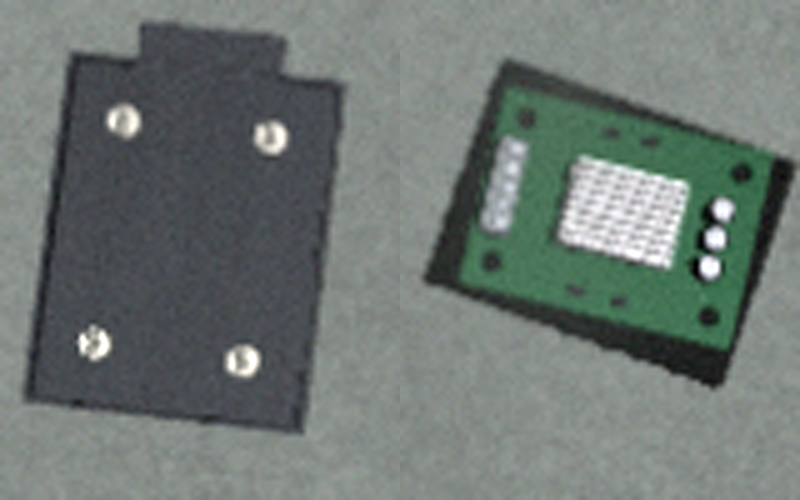

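View pics/s1.png

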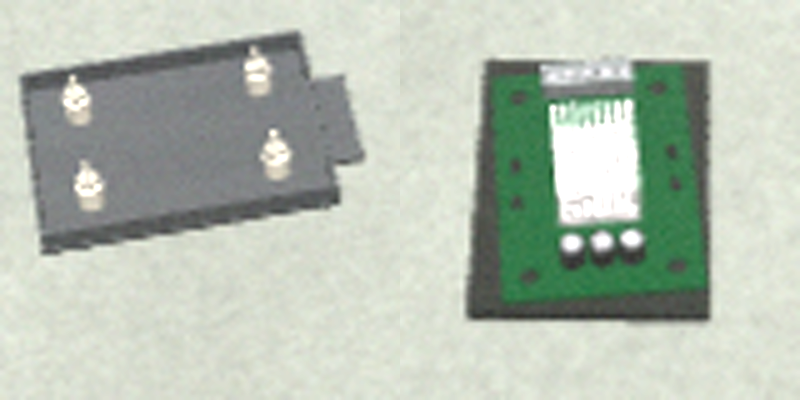

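```bash
cat > h.py <<'E'
import numpy as np
from bench import ctrl
from scipy.optimize import least_squares
def proj(n,P):
    c=ctrl.calibration(n);W=c["world_to_cam"];p=P@W[:3,:3].T+W[:3,3]
    s=p[:,:2]/p[:,2:];s=s*(1+c["k1"]*(s**2).sum(1,keepdims=True))
    return s*[c["fx"],c["fy"]]+[c["cx"],c["cy"]]
R4=np.array([[60,40],[60,-40],[-60,-40],[-60,40.]])
def pts(q,z,L=R4):
    c,s=np.cos(q[2]),np.sin(q[2]);return np.c_[L@np.array([[c,s],[-s,c]])+q[:2],np.full(len(L),z)]
def fit(obs,q0,L=R4):
    r=least_squares(lambda q:np.concatenate([(proj(n,pts(q,z,L))-u).ravel() for n,z,u in obs]),q0,x_scale=[1,1,.01])
    return r.x,np.abs(r.fun).max(),r.fun
def px(u,x0,y0,k=5): return (np.array(u,float)+.5)/k-.5+[x0,y0]
E
python3 - <<'E'
from h import *
tt=px([[123,120],[271,137],[242,361],[94,343]],174,210)
bt=px([[91,261],[126,118],[341,172],[309,316]],308,190)
ts=px([[254,47],[273,130],[84,162],[72,76]],178,160)
bs=px([[119,98],[257,88],[278,266],[131,276]],230,236)
for n,T,S,z1,z2,q in(("tray",tt,ts,31,41,[480,150,0]),("board",bt,bs,14,14,[520,-100,1.4])):
    for o in([("top",z1,T)],[("side",z2,S)],[("top",z1,T),("side",z2,S)]):
        x,m,f=fit(o,q);print(n,o[0][0],len(o),x.round(3),m.round(2))
s=ctrl.observe();print(np.degrees(np.arctan2(s["tool_rot"][1,1],s["tool_rot"][0,1])))
E
```

```text
tray top 1 [ 5.03656e+02  1.83991e+02 -1.14000e-01] 0.21
tray side 1 [ 5.05287e+02  1.90804e+02 -1.13000e-01] 0.12
tray top 2 [ 5.04167e+02  1.85674e+02 -1.14000e-01] 1.28
board top 1 [ 570.589 -192.322    1.321] 0.13
board side 1 [ 571.044 -189.25     1.322] 0.19
board top 2 [ 570.723 -191.091    1.322] 0.77
70.47316584991985
```

Request:
drive_tool --commands '[0, 0, 0.104, 0.0247, -0.0428, 0, 100, 0, 0, 0.104, 0.0247, -0.0428, 0, 100, 0, 0, 0.104, 0.0247, -0.0428, 0, 100, 0, 0, 0.104, 0.0247, -0.0428, 0, 100, 0, 0, 0.104, 0.0247, -0.0428, 0, 100, 0, 0, 0.104, 0.0247, -0.0428, 0, 100, 0, 0, 0.104, 0.0247, -0.0428, 0, 100, 0, 0, 0.104, 0.0247, -0.0428, 0, 100]' --force 60

```text
time_s: 1.0
tcp_pos: [371.0, 155.8, 204.8]
tool_rot: [[-0.886, -0.465, 0.0], [-0.465, 0.886, 0.0], [-0.001, -0.0, -1.0]]
force: [1.1, 1.0, 0.3]
finger_gap: 1.002
gripper_force: 0.0
```

Request:
drive_tool --commands '[0, 0, 0.104, 0.0247, -0.0428, 0, 100, 0, 0, 0.104, 0.0247, -0.0428, 0, 100, 0, 0, 0.104, 0.0247, -0.0428, 0, 100, 0, 0, 0.104, 0.0247, -0.0428, 0, 100, 0, 0, 0.104, 0.0247, -0.0428, -0.02, 100, 0, 0, 0.104, 0.0247, -0.0428, -0.02, 100, 0, 0, 0.104, 0.0247, -0.0428, -0.02, 100, 0, 0, 0.104, 0.0247, -0.0428, -0.02, 100]'

```text
time_s: 1.8
tcp_pos: [562.5, -176.1, 128.7]
tool_rot: [[-0.253, -0.967, -0.0], [-0.967, 0.253, 0.0], [-0.0, 0.0, -1.0]]
force: [0.8, 0.4, 0.3]
finger_gap: 1.004
gripper_force: 0.0
```

```bash
cat > st.py <<'E'
from h import *
s=ctrl.observe();R=s["tool_rot"]
print(s["time_s"],s["tcp_pos"].round(1),"yaw_y",np.arctan2(R[1,1],R[0,1]).round(4),"z",R[:,2].round(4),"F",s["force"].round(1),"M",s["wrist_torque"].round(2),s["finger_gap"],s["gripper_force"],s["qpos"].round(2))
E
python3 st.py
```

```text
1.8 [ 562.5 -176.1  128.7] yaw_y 2.8857 z [-0.e+00  1.e-04 -1.e+00] F [0.8 0.4 0.3] M [ 0.02 -0.05  0.03] 1.0036798406032286 0.0 [-0.44  0.4  -0.04  1.12  0.   -1.76]
```

Request:
drive_tool --commands '[0, 0, 0, 0, 0, -0.03, 100, 0, 0, 0, 0, 0, -0.01, 100, 0, 0, 0, 0, 0, 0, 100, 0, 0, 0, 0, 0, 0, 100]'

```text
time_s: 2.2
tcp_pos: [562.0, -173.5, 90.9]
tool_rot: [[-0.256, -0.967, 0.001], [-0.967, 0.256, -0.0], [0.0, -0.001, -1.0]]
force: [-0.2, -0.4, 0.3]
finger_gap: 1.001
gripper_force: 0.0
```

```bash
python3 st.py
python3 - <<'E'
from bench import ctrl
import cv2,numpy as np
s=ctrl.grab_frame("side");t=ctrl.grab_frame("top")
def cr(im,x,y): return cv2.resize(im[y:y+100,x:x+80],None,fx=5,fy=5,interpolation=cv2.INTER_CUBIC)
cv2.imwrite("pics/g1.png",cv2.convertScaleAbs(np.hstack([cr(t,308,190),cr(s,230,216)]),alpha=1.6))
E
```

```text
2.2 [ 562.  -173.5   90.9] yaw_y 2.8822 z [ 8.e-04 -3.e-04 -1.e+00] F [-0.2 -0.4  0.3] M [ 0.06 -0.05 -0.02] 1.0007679338012225 0.0 [-0.44  0.42 -0.12  1.03  0.   -1.75]
```

View pics/g1.png

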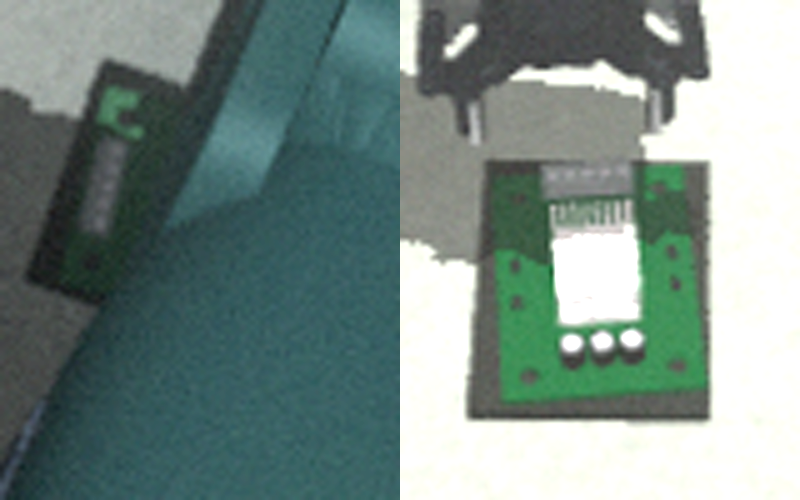

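Request:
drive_tool --commands '[0, 0, 0.01, 0.0087, -0.0175, 0, 100, 0, 0, 0, 0, 0, -0.02, 100, 0, 0, 0, 0, 0, -0.015, 100, 0, 0, 0, 0, 0, 0, 100]'

```text
time_s: 2.7
tcp_pos: [570.1, -191.0, 54.2]
tool_rot: [[-0.247, -0.969, -0.001], [-0.969, 0.247, 0.001], [-0.0, 0.001, -1.0]]
force: [-0.8, -0.4, -0.0]
finger_gap: 1.0
gripper_force: 0.0
```

```bash
python3 st.py
python3 - <<'E'
from bench import ctrl
import cv2,numpy as np
s=ctrl.grab_frame("side")
def cr(im,x,y): return cv2.resize(im[y:y+90,x:x+90],None,fx=6,fy=6,interpolation=cv2.INTER_CUBIC)
cv2.imwrite("pics/g2.png",cr(s,225,220))
E
```

```text
2.7 [ 570.1 -191.    54.2] yaw_y 2.892 z [-1.1e-03  6.0e-04 -1.0e+00] F [-0.8 -0.4 -0. ] M [-0.    0.01  0.  ] 0.9995345837752235 0.0 [-0.46  0.47 -0.14  0.96  0.   -1.78]
```

View pics/g2.png

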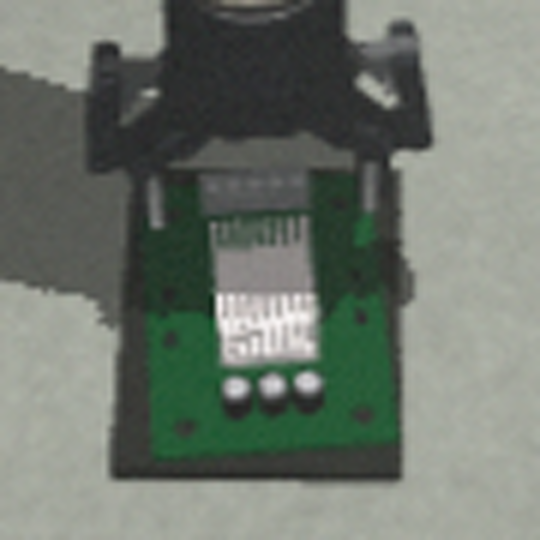

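Request:
drive_tool --commands '[0, 0, 0, 0.0005, 0, -0.02, 100, 0, 0, 0, 0, 0, -0.012, 100, 0, 0, 0, 0, 0, -0.006, 100, 0, 0, 0, 0, 0, 0, 60, 0, 0, 0, 0, 0, 0, 40, 0, 0, 0, 0, 0, 0, 30, 0, 0, 0, 0, 0, 0, 30, 0, 0, 0, 0, 0, 0, 30]' --force 80

```text
time_s: 3.55
tcp_pos: [571.4, -191.8, 17.3]
tool_rot: [[-0.247, -0.969, 0.001], [-0.969, 0.247, -0.0], [0.0, -0.001, -1.0]]
force: [-1.1, 0.2, 5.3]
finger_gap: 0.302
gripper_force: 2.6
```

Request:
drive_tool --commands '[0, 0, 0, 0, 0, 0, 20, 0, 0, 0, 0, 0, 0, 20, 0, 0, 0, 0, 0, 0.005, 20, 0, 0, 0, 0, 0, 0, 20]'

```text
time_s: 3.95
tcp_pos: [571.5, -191.8, 22.4]
tool_rot: [[-0.247, -0.969, 0.001], [-0.969, 0.247, -0.0], [0.0, -0.001, -1.0]]
force: [0.0, 0.2, 0.6]
finger_gap: 0.2
gripper_force: 0.0
```

```bash
python3 st.py
```

```text
3.95 [ 571.5 -191.8   22.4] yaw_y 2.8917 z [ 1.e-03 -4.e-04 -1.e+00] F [0.  0.2 0.6] M [-0.    0.   -0.02] 0.20048090112302516 0.0 [-0.46  0.5  -0.19  0.88  0.   -1.78]
```

Run:
```python
from bench import ctrl
import cv2,numpy as np
s=ctrl.grab_frame("side")
def cr(im,x,y): return cv2.resize(im[y:y+90,x:x+90],None,fx=6,fy=6,interpolation=cv2.INTER_CUBIC)
cv2.imwrite("pics/g3.png",cr(s,225,220))
```

```text
(no output)
```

View pics/g3.png

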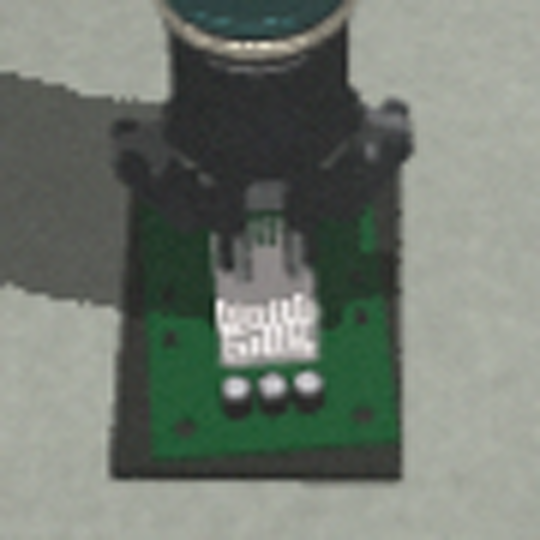

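Run:
```python
from h import *
k=6
def cp(P): return (proj("side",np.array(P,float))-[225,220]+.5)*k-.5
for p,l in(([570.1,-191,54.2],"open obs 262,220"),([571.5,-191.8,22.4],"now obs 263,275")):
    print(l,cp([[p[0],p[1],p[2]+d] for d in(0,7,13,20,26)]).round(0).tolist())
q=[571,-191,1.322]
print("sink top corners",cp(pts(q,44,np.array([[30,22],[30,-22],[-30,-22],[-30,22.]]))).round().tolist())
print("sink base ctr edge",cp(pts(q,14,np.array([[-30,-22],[-30,22.]]))).round().tolist())
print("caps",cp(pts(q,30,np.array([[-52,16],[-52,0],[-52,-16.]]))).round().tolist())
```

```text
open obs 262,220 [[263.0, 263.0], [262.0, 254.0], [262.0, 246.0], [262.0, 237.0], [261.0, 229.0]]
now obs 263,275 [[268.0, 305.0], [267.0, 296.0], [267.0, 288.0], [267.0, 279.0], [266.0, 271.0]]
sink top corners [[213.0, 227.0], [308.0, 219.0], [319.0, 327.0], [221.0, 334.0]]
sink base ctr edge [[320.0, 365.0], [223.0, 372.0]]
caps [[239.0, 392.0], [274.0, 390.0], [310.0, 387.0]]
```

Request:
drive_tool --commands '[0, 0, 0, 0, 0, 0.012, 100, 0, 0, 0, 0, 0, 0, 100, 0, 0, 0, 0, 0, 0, 100, 0, 0, 0, 0, 0, 0, 100, 0, 0, 0, 0, 0, -0.02, 100, 0, 0, 0, 0, 0, -0.01, 100, 0, 0, 0, 0, 0, -0.005, 100, 0, 0, 0, 0, 0, 0, 100]'

```text
time_s: 4.8
tcp_pos: [570.7, -191.5, -2.0]
tool_rot: [[-0.247, -0.969, -0.001], [-0.969, 0.247, 0.001], [-0.0, 0.001, -1.0]]
force: [0.3, 0.7, 0.6]
finger_gap: 1.0
gripper_force: 0.0
```

Request:
drive_tool --commands '[0, 0, 0, 0, 0, -0.004, 100, 0, 0, 0, 0, 0, -0.003, 100, 0, 0, 0, 0, 0, 0, 100]'

```text
time_s: 5.1
tcp_pos: [571.1, -191.6, -8.5]
tool_rot: [[-0.247, -0.969, -0.0], [-0.969, 0.247, 0.0], [-0.0, 0.0, -1.0]]
force: [0.2, 0.2, 0.4]
finger_gap: 0.997
gripper_force: 0.0
```

```bash
python3 st.py;python3 - <<'E'
from bench import ctrl
import cv2,numpy as np
s=ctrl.grab_frame("side")
def cr(im,x,y): return cv2.resize(im[y:y+90,x:x+90],None,fx=6,fy=6,interpolation=cv2.INTER_CUBIC)
cv2.imwrite("pics/g4.png",cr(s,225,220))
E
```

```text
5.1 [ 571.1 -191.6   -8.5] yaw_y 2.8917 z [-2.e-04  1.e-04 -1.e+00] F [0.2 0.2 0.4] M [-0.01  0.01  0.01] 0.9974734137945199 0.0 [-0.46  0.53 -0.23  0.81  0.   -1.78]
```

View pics/g4.png

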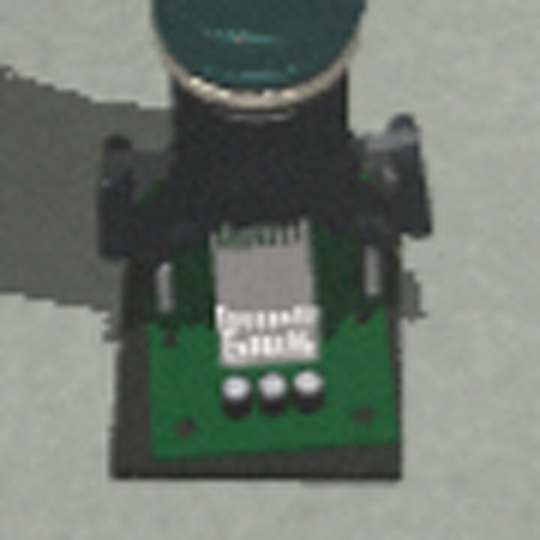

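Request:
drive_tool --commands '[0, 0, 0, 0, 0, 0.002, 75, 0, 0, 0, 0, 0, 0, 60, 0, 0, 0, 0, 0, 0, 45, 0, 0, 0, 0, 0, 0, 40, 0, 0, 0, 0, 0, 0, 30, 0, 0, 0, 0, 0, 0, 30, 0, 0, 0, 0, 0, 0, 20]'

```text
time_s: 5.85
tcp_pos: [571.4, -191.8, -5.8]
tool_rot: [[-0.247, -0.969, 0.001], [-0.969, 0.247, -0.0], [0.0, -0.001, -1.0]]
force: [-1.2, -0.0, 7.5]
finger_gap: 0.498
gripper_force: 82.5
```

```bash
python3 st.py
```

```text
5.85 [ 571.4 -191.8   -5.8] yaw_y 2.8917 z [ 7.e-04 -4.e-04 -1.e+00] F [-1.2 -0.   7.5] M [0.22 0.43 0.04] 0.4977684547139191 82.51507043838501 [-0.46  0.53 -0.23  0.82 -0.   -1.78]
```

Request:
drive_tool --commands '[0, 0, 0, 0, 0, 0.005, 20, 0, 0, 0, 0, 0, 0.01, 20, 0, 0, 0, 0, 0, 0.015, 20, 0, 0, 0, 0, 0, 0.02, 20, 0, 0, 0, 0, 0, 0.02, 20, 0, 0, 0, 0, 0, 0.01, 20, 0, 0, 0, 0, 0, 0, 20]'

```text
time_s: 6.55
tcp_pos: [571.9, -192.0, 75.1]
tool_rot: [[-0.247, -0.969, 0.002], [-0.969, 0.247, -0.001], [0.0, -0.002, -1.0]]
force: [-0.0, -0.4, -3.2]
finger_gap: 0.497
gripper_force: 81.8
```

```bash
python3 st.py
```

```text
6.55 [ 571.9 -192.    75.1] yaw_y 2.8917 z [ 0.0021 -0.001  -1.    ] F [-0.  -0.4 -3.2] M [-0.01 -0.04 -0.01] 0.4966187784755288 81.80710315704346 [-0.46  0.46 -0.11  1.    0.   -1.78]
```

Request:
drive_tool --commands '[0, 0, -0.0898, -0.0042, 0.0236, 0, 20, 0, 0, -0.0898, -0.0042, 0.0236, 0, 20, 0, 0, -0.0898, -0.0042, 0.0236, 0, 20, 0, 0, -0.0898, -0.0042, 0.0236, 0, 20, 0, 0, -0.0898, -0.0042, 0.0236, 0, 20, 0, 0, -0.0898, -0.0042, 0.0236, 0, 20, 0, 0, -0.0898, -0.0042, 0.0236, 0, 20, 0, 0, -0.0898, -0.0042, 0.0236, 0, 20]' --force 100

```text
time_s: 7.35
tcp_pos: [536.7, -1.9, 72.7]
tool_rot: [[-0.826, -0.564, -0.001], [-0.564, 0.826, 0.0], [0.001, 0.001, -1.0]]
force: [0.1, -0.2, -2.7]
finger_gap: 0.489
gripper_force: 107.4
```

Request:
drive_tool --commands '[0, 0, -0.0898, -0.0042, 0.0236, 0, 20, 0, 0, -0.0898, -0.0042, 0.0236, 0, 20, 0, 0, -0.0898, -0.0042, 0.0236, 0, 20, 0, 0, -0.0898, -0.0042, 0.0236, 0, 20, 0, 0, -0.0898, -0.0042, 0.0236, 0, 20, 0, 0, -0.0898, -0.0042, 0.0236, 0, 20, 0, 0, -0.0898, -0.0042, 0.0236, 0, 20, 0, 0, -0.0898, -0.0042, 0.0236, 0, 20]'

```text
time_s: 8.15
tcp_pos: [503.1, 186.8, 72.7]
tool_rot: [[-0.993, 0.119, -0.001], [0.119, 0.993, -0.0], [0.001, -0.0, -1.0]]
force: [0.4, 0.1, -3.6]
finger_gap: 0.495
gripper_force: 107.5
```

Request:
drive_tool --commands '[0, 0, 0, 0, 0, 0, 20, 0, 0, 0, 0, 0, 0, 20, 0, 0, 0, 0, 0, 0, 20]'

```text
time_s: 8.45
tcp_pos: [503.8, 185.3, 73.2]
tool_rot: [[-0.993, 0.115, -0.001], [0.115, 0.993, -0.0], [0.001, -0.0, -1.0]]
force: [0.1, 0.6, -2.6]
finger_gap: 0.496
gripper_force: 107.5
```

```bash
python3 st.py
```

```text
8.45 [503.8 185.3  73.2] yaw_y 1.4555 z [-7.e-04 -4.e-04 -1.e+00] F [ 0.1  0.6 -2.6] M [ 0.03 -0.02  0.01] 0.49599121221463593 107.54892826080322 [ 0.2   0.36 -0.28  0.93 -0.    0.32]
```

Request:
drive_tool --commands '[0, 0, 0, 0.0003, 0, -0.02, 20, 0, 0, 0, 0, 0, -0.015, 20, 0, 0, 0, 0, 0, -0.004, 20, 0, 0, 0, 0, 0, 0, 20]'

```text
time_s: 8.85
tcp_pos: [504.1, 185.3, 34.3]
tool_rot: [[-0.993, 0.116, -0.001], [0.116, 0.993, -0.0], [0.001, -0.0, -1.0]]
force: [-0.4, -0.4, -2.5]
finger_gap: 0.491
gripper_force: 107.6
```

```bash
python3 st.py;python3 - <<'E'
from bench import ctrl
import cv2,numpy as np
s=ctrl.grab_frame("side")
cv2.imwrite("pics/p1.png",cv2.resize(cv2.convertScaleAbs(s[140:215,170:270],alpha=1.6),None,fx=8,fy=8,interpolation=cv2.INTER_CUBIC))
E
```

```text
8.85 [504.1 185.3  34.3] yaw_y 1.4545 z [-1.e-03 -2.e-04 -1.e+00] F [-0.4 -0.4 -2.5] M [0.05 0.07 0.04] 0.49123732752420424 107.56442785263062 [ 0.2   0.39 -0.34  0.84 -0.    0.32]
```

View pics/p1.png

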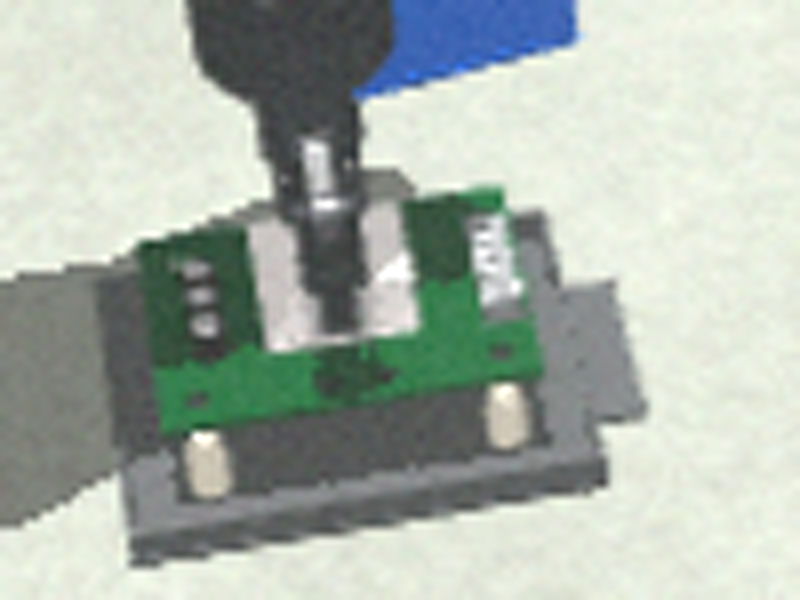

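Run:
```python
from h import *
k=8;P=lambda u:px(u,170,140,8)
q0=[504,185,-.114]
H=P([[501,351],[196,400]])
C=P([[140,243],[505,187],[543,373],[160,430]])
CL=np.array([[-75,55],[75,55],[75,-55],[-75,-55.]])
print("board holes",fit([("side",54.1,H)],q0,R4[1:3]))
print("board corners",fit([("side",54.1,C)],q0,CL))
F=P([[508,450],[212,498]])
c,s=np.cos(.114),np.sin(.114)
off=8*np.array([-.308,-.951])@np.array([[c,s],[-s,c]])
print("tray feet",fit([("side",4,F)],q0,R4[1:3]+off))
B=px([[338,204],[42,253]],178,160)
print("tray base",fit([("side",0,B)],q0,np.array([[95,-75],[-95,-75.]])))
B=P([[607,488],[132,565]])
print("tray base now",fit([("side",0,B)],q0,np.array([[95,-75],[-95,-75.]])))
T=px([[254,47],[273,130],[84,162],[72,76]],178,160)
for z in(37,39,41):print(z,fit([("side",z,T)],q0)[0])
```

```text
board holes (array([ 5.05357366e+02,  1.87782911e+02, -1.16123392e-01]), np.float64(0.04180923553013827), array([-0.04180924,  0.0094444 ,  0.04131551, -0.00609617]))
board corners (array([ 5.05964326e+02,  1.87903485e+02, -1.32001782e-01]), np.float64(0.26407599664690906), array([-0.16912595, -0.264076  , -0.0166818 ,  0.16682946,  0.1282498 ,
        0.00057196,  0.05060307,  0.08043629]))
tray feet (array([ 5.05808209e+02,  1.90127277e+02, -1.19047865e-01]), np.float64(0.11019563387634435), array([ 0.11019563, -0.0240173 , -0.10893692,  0.0155756 ]))
tray base (array([ 5.04537721e+02,  1.92228475e+02, -1.17234592e-01]), np.float64(0.11918722220562472), array([ 0.11918722, -0.02887236, -0.11700444,  0.01447349]))
tray base now (array([ 5.05235580e+02,  1.91690328e+02, -1.21981561e-01]), np.float64(0.05252916293360954), array([ 0.05252916, -0.0123773 , -0.0515877 ,  0.00604667]))
37 [ 5.05854329e+02  1.94947296e+02 -1.12780293e-01]
39 [ 5.05570409e+02  1.92875654e+02 -1.12756383e-01]
41 [ 5.05286502e+02  1.90804048e+02 -1.12732344e-01]
```

Run:
```python
from bench import ctrl
import cv2,numpy as np
s=ctrl.grab_frame("top")
cv2.imwrite("pics/p2.png",cv2.resize(cv2.convertScaleAbs(s[205:305,160:290],alpha=1.8),None,fx=6,fy=6,interpolation=cv2.INTER_CUBIC))
```

```text
(no output)
```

View pics/p2.png

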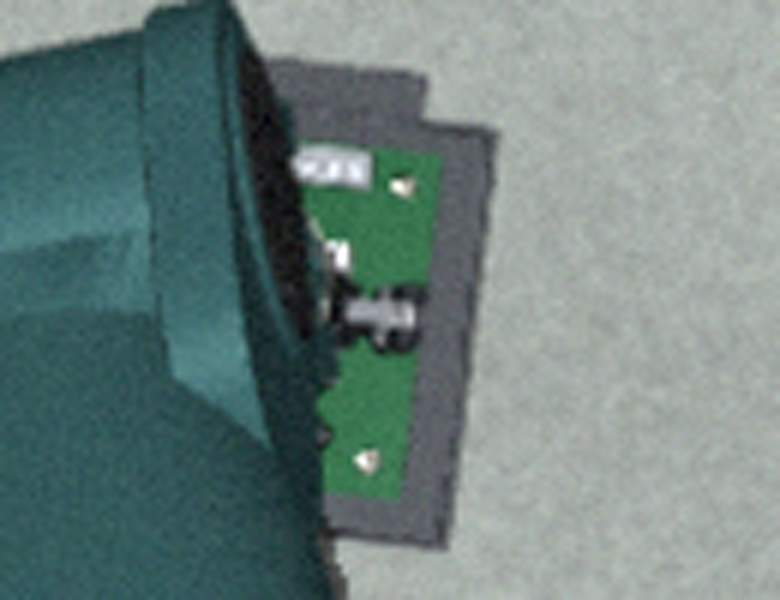

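Run:
```python
from h import *
P=lambda u:px(u,160,205,6)
q0=[504,185,-.114]
print("board edge",fit([("top",54.1,P([[443,153],[403,500]]))],q0,np.array([[75,-55],[-75,-55.]])))
print("white blobs z52",fit([("top",52,P([[402,186],[367,461]]))],q0,R4[1:3])[0])
print("white blobs as tips z40",fit([("top",40,P([[402,186],[367,461]]))],q0,R4[1:3])[0])
print("tray rim z18/22",*[fit([("top",z,P([[497,128],[445,548]]))],q0,np.array([[95,-75],[-95,-75.]])) for z in(18,22)])
tt=px([[123,120],[271,137],[242,361],[94,343]],174,210)
for z in (20,30,38):print(z,fit([("top",z,tt)],q0)[0])
```

```text
board edge (array([ 5.04984956e+02,  1.83164815e+02, -1.04106565e-01]), np.float64(0.13446642414788812), array([-0.01401128,  0.13446642,  0.01432955, -0.13112591]))
white blobs z52 [ 5.05040409e+02  1.85155883e+02 -1.14438297e-01]
white blobs as tips z40 [ 5.05621352e+02  1.86539171e+02 -1.14529400e-01]
tray rim z18/22 (array([ 5.04759726e+02,  1.85201333e+02, -1.14418987e-01]), np.float64(0.4434156029246594), array([ 0.05054369, -0.4434156 , -0.05153221,  0.43003686])) (array([ 5.04589349e+02,  1.84860170e+02, -1.14397462e-01]), np.float64(0.5553024041707033), array([ 0.06328022, -0.5553024 , -0.06452213,  0.53849634]))
20 [ 5.04202639e+02  1.85567613e+02 -1.13929125e-01]
30 [ 5.03705484e+02  1.84134111e+02 -1.13893111e-01]
38 [ 5.03307850e+02  1.82987339e+02 -1.13863883e-01]
```

Request:
drive_tool --commands '[0, 0, 0, -0.0003, 0.002, 0, 20, 0, 0, 0, 0, 0, -0.008, 20, 0, 0, 0, 0, 0, -0.005, 20, 0, 0, 0, 0, 0, -0.003, 20, 0, 0, 0, 0, 0, 0, 20]'

```text
time_s: 9.45
tcp_pos: [503.6, 187.9, 18.1]
tool_rot: [[-0.993, 0.116, -0.001], [0.116, 0.993, -0.0], [0.001, -0.0, -1.0]]
force: [0.5, -0.3, -2.5]
finger_gap: 0.494
gripper_force: 107.6
```

```bash
python3 st.py
```

```text
9.45 [503.6 187.9  18.1] yaw_y 1.4549 z [-1.e-03 -2.e-04 -1.e+00] F [ 0.5 -0.3 -2.5] M [ 0.   -0.08 -0.06] 0.49441499267089245 107.56452798843384 [ 0.21  0.41 -0.37  0.79  0.    0.32]
```

Request:
drive_tool --commands '[0, 0, 0, 0, 0, -0.002, 20, 0, 0, 0, 0, 0, -0.001, 20, 0, 0, 0, 0, 0, 0, 20]'

```text
time_s: 9.75
tcp_pos: [503.9, 187.9, 15.6]
tool_rot: [[-0.993, 0.116, -0.0], [0.116, 0.993, -0.0], [0.0, -0.0, -1.0]]
force: [-0.1, 0.5, -2.4]
finger_gap: 0.494
gripper_force: 107.6
```

Request:
drive_tool --commands '[0, 0, 0, 0, 0, -0.001, 20, 0, 0, 0, 0, 0, -0.001, 20, 0, 0, 0, 0, 0, 0, 20]'

```text
time_s: 10.05
tcp_pos: [503.7, 187.9, 13.5]
tool_rot: [[-0.993, 0.116, -0.0], [0.116, 0.993, -0.0], [0.0, -0.0, -1.0]]
force: [-1.7, 0.0, -2.3]
finger_gap: 0.493
gripper_force: 107.8
```

```bash
python3 st.py
```

```text
10.05 [503.7 187.9  13.5] yaw_y 1.4549 z [-4.e-04 -0.e+00 -1.e+00] F [-1.7  0.  -2.3] M [0.06 0.31 0.01] 0.4927685615056383 107.79887795448303 [ 0.21  0.42 -0.37  0.78  0.    0.32]
```

Request:
drive_tool --commands '[0, 0, 0, -0.0007, 0, -0.001, 20, 0, 0, 0, 0, 0, -0.001, 20, 0, 0, 0, 0, 0, 0, 20]'

```text
time_s: 10.35
tcp_pos: [503.7, 187.9, 12.4]
tool_rot: [[-0.993, 0.116, 0.001], [0.116, 0.993, -0.0], [-0.001, 0.0, -1.0]]
force: [-3.2, -1.4, 10.6]
finger_gap: 0.492
gripper_force: 109.6
```

Request:
drive_tool --commands '[0, 0, 0, 0, 0, -0.001, 20, 0, 0, 0, 0, 0, 0, 20, 0, 0, 0, 0, 0, 0, 20]'

```text
time_s: 10.65
tcp_pos: [503.9, 187.8, 11.8]
tool_rot: [[-0.993, 0.116, 0.002], [0.116, 0.993, -0.0], [-0.002, -0.0, -1.0]]
force: [-4.6, -3.8, 18.0]
finger_gap: 0.49
gripper_force: 110.6
```

```bash
python3 st.py
```

```text
10.65 [503.9 187.8  11.8] yaw_y 1.455 z [ 2.e-03 -2.e-04 -1.e+00] F [-4.6 -3.8 18. ] M [-0.62  1.01  0.11] 0.48979622314464716 110.56537985801697 [ 0.21  0.42 -0.38  0.78 -0.    0.32]
```

Request:
drive_tool --commands '[0, 0, 0, -0.0008, -0.0006, -0.001, 20, 0, 0, 0, 0, 0, -0.001, 20, 0, 0, 0, 0, 0, 0, 20]' --force 120

```text
time_s: 10.95
tcp_pos: [504.2, 187.6, 10.9]
tool_rot: [[-0.993, 0.116, 0.004], [0.116, 0.993, 0.0], [-0.004, 0.001, -1.0]]
force: [-4.2, -2.3, 30.7]
finger_gap: 0.49
gripper_force: 119.9
```

Request:
drive_tool --commands '[0, 0, 0, 0, 0, -0.001, 20, 0, 0, 0, 0, 0, -0.001, 20, 0, 0, 0, 0, 0, 0, 20]'

```text
time_s: 11.25
tcp_pos: [503.3, 187.4, 7.1]
tool_rot: [[-0.993, 0.116, 0.002], [0.116, 0.993, 0.0], [-0.002, 0.0, -1.0]]
force: [1.6, -1.1, 3.3]
finger_gap: 0.491
gripper_force: 123.1
```

```bash
python3 st.py
```

```text
11.25 [503.3 187.4   7.1] yaw_y 1.4549 z [ 0.0017  0.     -1.    ] F [ 1.6 -1.1  3.3] M [-0.23 -0.45  0.18] 0.49080941686340035 123.07883977890015 [ 0.2   0.42 -0.39  0.76 -0.    0.32]
```

Request:
drive_tool --commands '[0, 0, 0, 0, 0, -0.001, 20, 0, 0, 0, 0, 0, -0.001, 20, 0, 0, 0, 0, 0, 0, 20]'

```text
time_s: 11.55
tcp_pos: [502.3, 187.3, 4.4]
tool_rot: [[-0.993, 0.116, -0.0], [0.116, 0.993, 0.0], [0.0, -0.0, -1.0]]
force: [2.1, -0.3, 0.1]
finger_gap: 0.487
gripper_force: 122.7
```

Request:
drive_tool --commands '[0, 0, 0, 0, 0, -0.001, 20, 0, 0, 0, 0, 0, -0.001, 20, 0, 0, 0, 0, 0, 0, 20]'

```text
time_s: 11.85
tcp_pos: [502.5, 187.4, 4.3]
tool_rot: [[-0.993, 0.116, 0.001], [0.116, 0.993, 0.0], [-0.001, 0.0, -1.0]]
force: [-10.7, -2.8, 36.1]
finger_gap: 0.488
gripper_force: 127.4
```

```bash
python3 st.py
```

```text
11.85 [502.5 187.4   4.3] yaw_y 1.455 z [ 1.2e-03  1.0e-04 -1.0e+00] F [-10.7  -2.8  36.1] M [-0.67  2.04 -0.  ] 0.4878633294051649 127.40361213684082 [ 0.21  0.42 -0.39  0.76 -0.    0.32]
```

Request:
drive_tool --commands '[0, 0, 0, 0, 0, -0.001, 20, 0, 0, 0, 0, 0, -0.001, 20, 0, 0, 0, 0, 0, 0, 20]'

```text
time_s: 12.15
tcp_pos: [502.6, 187.4, 4.1]
tool_rot: [[-0.993, 0.115, 0.003], [0.115, 0.993, 0.0], [-0.003, 0.001, -1.0]]
force: [-21.8, -5.7, 72.7]
finger_gap: 0.484
gripper_force: 132.1
```

```bash
python3 st.py
```

```text
12.15 [502.6 187.4   4.1] yaw_y 1.455 z [ 2.7e-03  2.0e-04 -1.0e+00] F [-21.8  -5.7  72.7] M [-1.31  4.29  0.02] 0.48444656897977345 132.11853504180908 [ 0.21  0.42 -0.39  0.75 -0.    0.32]
```

Request:
drive_tool --commands '[0, 0, 0, 0, 0, 0.002, 20, 0, 0, 0, 0, 0, 0.002, 20, 0, 0, 0, 0, 0, 0, 20, 0, 0, 0, 0, 0, 0.001, 60, 0, 0, 0, 0, 0, 0, 75, 0, 0, 0, 0, 0, 0, 90, 0, 0, 0, 0, 0, 0, 95, 0, 0, 0, 0, 0, 0, 95]'

```text
time_s: 12.95
tcp_pos: [502.4, 187.3, 5.6]
tool_rot: [[-0.993, 0.116, -0.0], [0.116, 0.993, -0.0], [0.0, -0.0, -1.0]]
force: [-0.3, 0.7, -0.2]
finger_gap: 0.949
gripper_force: 0.0
```

Request:
drive_tool --commands '[0, 0, 0, 0, 0, 0.02, 95, 0, 0, 0, 0, 0, 0.03, 95, 0, 0, 0, 0, 0, 0.05, 95, 0, 0, 0, 0, 0, 0.05, 95, 0, 0, 0, -0.03, 0, 0.04, 95, 0, 0, 0, -0.04, 0, 0.03, 95, 0, 0, 0, -0.04, 0, 0.02, 95, 0, 0, 0, 0, 0, 0, 95]'

```text
time_s: 13.75
tcp_pos: [389.7, 187.6, 248.7]
tool_rot: [[-0.993, 0.114, 0.004], [0.114, 0.993, 0.001], [-0.004, 0.002, -1.0]]
force: [0.9, 0.0, -0.8]
finger_gap: 0.949
gripper_force: 0.0
```

```bash
python3 st.py
python3 - <<'E'
from bench import ctrl
import cv2,numpy as np
s=ctrl.grab_frame("side")
cv2.imwrite("pics/f1.png",cv2.resize(cv2.convertScaleAbs(s[150:220,175:265],alpha=1.6),None,fx=8,fy=8,interpolation=cv2.INTER_CUBIC))
E
```

```text
13.75 [389.7 187.6 248.7] yaw_y 1.4561 z [ 0.0037  0.0012 -1.    ] F [ 0.9  0.  -0.8] M [ 0.06 -0.09 -0.03] 0.9489645951604931 0.0 [ 0.26  0.09 -0.15  1.33  0.    0.37]
```

View pics/f1.png

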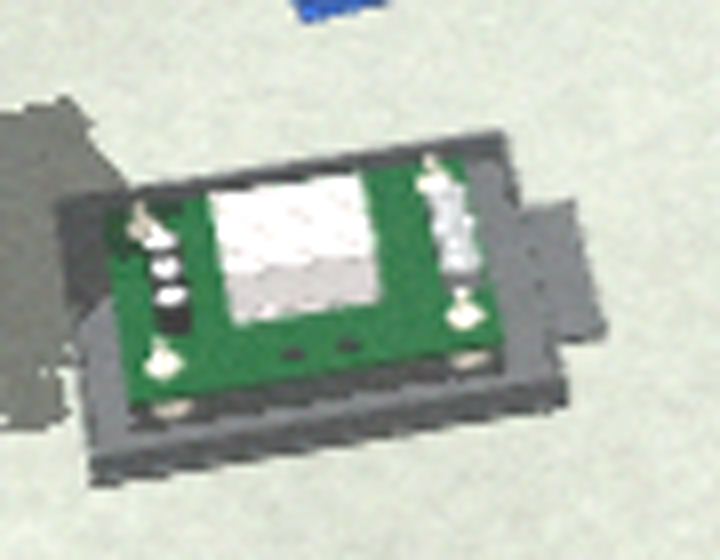

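Run:
```python
from h import *
C=px([[108,210],[467,155],[503,345],[130,405]],175,150,8)
CL=np.array([[-75,55],[75,55],[75,-55],[-75,-55.]])
q,m,f=fit([("side",24,C)],[504,187,-.114],CL);print(q,f.round(2))
H=px([[432,155],[463,292],[162,343],[140,204]],175,150,8)
for z in(40,41):print("tips",fit([("side",z,H)],[504,187,-.114])[0])
# 6-dof style check: free height and tilts
r=least_squares(lambda p:(proj("side",pts(p[:3],0,CL)+np.c_[np.zeros((4,2)),p[3]+CL@p[4:6]])-C).ravel(),[504,188,-.114,24,0,0],x_scale=[1,1,.01,1,.01,.01]);print(r.x.round(3),r.fun.round(2))
```

```text
[ 5.05136223e+02  1.90026882e+02 -1.30289042e-01] [-0.21  0.24  0.    0.51  0.39 -0.22 -0.18 -0.49]
tips [ 5.05787158e+02  1.90340893e+02 -1.06950463e-01]
tips [ 5.05644884e+02  1.89306468e+02 -1.06936711e-01]
[ 5.06253e+02  1.98540e+02 -1.40000e-01  1.57180e+01  1.90000e-02
  3.60000e-02] [ 0.07  0.01 -0.07 -0.01  0.06  0.01 -0.06 -0.01]
```

```bash
python3 -c "
from bench import ctrl
print(ctrl.close_job())"
```

```text
the job is handed in; nothing more can be done
None
```

The board is on all four standoffs with its terminal block at the cable opening. It was pressed to a hard stop, let go and looks level in the last picture, and the job is handed in at about 14 s; no verdict came back.

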